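# Prop the cover, snap the grease gun onto the leaning nipple and hold it

## Task

Grease the bearing of the shaker drive: first raise the drive's stiff cover by its front bar to about 70 degrees from closed and leave it standing there. Then take the push-type grease gun out of its holder, press its coupler squarely over the leaning grease nipple inside the drive until the gun's spring snaps past its hard point, and finish while still holding it pressed in against the spring, with the gun clear of case and cover. Do not disturb the bottles or the timer.

Things in the scene. Friction and masses are not known exactly. Their poses are not given: they have to be found in the camera images.
- drive_unit: White open case of the shaker drive, fixed to the worktop, 170 (x) x 200 (y) x 75 (z) mm, walls 5 mm, inner floor 8 mm up. Origin: centre of its underside. Its x axis points from its front (towards the robot, grey panel with two black knobs) to its back, z up. Its place and yaw change.
- cover (a joint): Angle of the white cover (170 x 200 x 8 mm) hinged along the case's back top edge: 0 closed (starts between 0 and 0.25), grows as the front edge rises, 1.22 is 70 degrees, stop at 1.92. Stiff hinge: stays where it is left; about 4 to 5 N at the bar moves it.
- cover_bar (a point): Middle of the cover's front bar: round steel, 10 mm thick, 90 mm long, parallel to the hinge, on two 8 mm rods at its ends, 50 mm in front of the cover's front edge and case (45 mm clear between, nothing below). 220 mm from the hinge line; 79 mm above the worktop when closed. Pinched from above it turns between the pads, so the gripper can keep pointing down.
- cover_hinge (a point): Middle of the cover's hinge line, 85 mm behind the case's centre and 75 mm above the worktop; the hinge turns about the case's y axis. The bar lies 4 mm above the hinge's level when closed.
- nipple: Brass grease nipple on the aluminium bearing block inside the case, fixed. Origin: centre of its tip, about 67 mm above the worktop; z: along the nipple, out of the tip, always leaning 25 degrees from vertical to the case's front (its -x). Head 10 mm across, rounded; neck 8 mm; hexagon from 16 mm below the tip. About 37 mm in front of the case's centre, up to 30 mm to either side.
- grease_gun: Push-type grease gun, loose, about 0.2 kg, upright in its holder, nozzle down. Origin: on its axis, underside of its 38 mm finger flange (5 mm thick, fingertips may bear on it); z away from the nozzle. Round grip 24 mm across from z +5 to +62 mm, any yaw. Lower barrel 20 mm across to z -30 mm, then the sliding nozzle with the coupler, mouth at z -66 mm.
- gun_seat (a point): Floor of the coupler's bore, where the nipple's tip bears: on the gun's axis at z = -52 mm of the gun while the nozzle is out. Moves with the nozzle; z axis as the gun's.
- gun_mouth (a point): Centre of the coupler's mouth, on the gun's axis at z = -66 mm while the nozzle is out. The coupler is 24 mm across outside at the mouth; its bore flares from about 12 mm at the floor to about 17 mm at the mouth and is 14 mm deep.
- gun_nozzle (a joint): How far the nozzle is pushed into the gun: 0 out (rest), 0.012 m fully in (hard stop). Its spring resists with about 6 N at first, rising to about 10 N at 0.004, then gives way (snaps), falling to about 5 N at 0.007, and from 0.009 on pushes back with about 9 to 10 N; it comes back out when let go. Past 0.007 it counts as snapped.
- holder: Grey round holder 44 mm across and 72 mm tall on a 76 x 76 mm steel foot, fixed. Origin: centre of its underside. The gun's flange rests on its top rim and the nozzle hangs in its 29 mm bore: lift the gun straight up by 70 mm to clear it.
- bottle_tall: White reagent bottle with a red cap, 43 mm across, 88 mm tall, loose; a bystander. Origin: centre of its underside.
- bottle_short: White reagent bottle with a red cap, 45 mm across, 78 mm tall, loose; a bystander. Origin: centre of its underside.
- timer: White lab timer, 64 x 62 x 20 mm, lying loose; a bystander. Origin: centre of its underside.
Not all that is in view belongs to the job. Leave any green look-alike of the grease_gun alone.

How it is judged:
On the way, in this order (a step that is already met when the one before it is completed fails the run):
1. the cover stands at about 70 degrees (60 to 80), the gun still in its holder (value of joint cover between 1.05 and 1.4 rad and distance between grease_gun and holder below 0.09 m), for 0.3 s.
2. the coupler is pressed over the nipple past the snap (value of joint gun_nozzle above 0.007 m and distance between gun_seat and nipple below 0.004 m and contact force between grease_gun and nipple above 2.5 N), for 0.2 s.
At the end, for the whole second after the job is handed in: Cover at 60 to 80 degrees; the fingers hold the gun, its coupler seated on the nipple (bore floor within 4 mm of the tip, axes within 8 degrees), nozzle in by more than 7 mm (snapped), more than 2.5 N on the nipple, the gun not leaning on case or cover (all of step 2 and value of joint cover between 1.05 and 1.4 rad and angle between the z axis of grease_gun and the z axis of nipple, either way round below 0.14 rad and contact force between the fingers and grease_gun above 2 N and contact force between grease_gun and drive_unit below 1 N); the arm keeps its last pose, push and grip.
It fails at once if a bottle or the timer is pushed more than 30 mm or a bottle knocked over (distance of any of bottle_tall, bottle_short, timer from where it was at the start of the episode above 0.03 m or angle between any of bottle_tall, bottle_short's own z axis and vertical above 0.5 rad).
It also fails if it takes over 64 s, if anything falls off the work surface, if the arm or the gripper's body presses on something with over 40 N, if the wrist force passes 120 N, or if a joint passes its speed limit or range.

## Robot

A 7-joint arm with a two-finger parallel gripper is mounted at the origin on a cart in front of the work surface, level with it; the furniture and walls round the work are solid. World frame = base frame: x ahead of the robot, y to its left, z up, the work surface at z = 0. Lengths are in m, angles in rad, forces in N, time in s.
With the tool pointing down it reaches from about 0.425 to 1.025 m from the base axis. Payload 9.4 kg.
Tool frame: the origin (TCP) lies midway between the tips of the shut fingers; the grasp point (between the pads) lies 19 mm behind it (manip.pinch_z is the distance from the TCP to the grasp point, in m); z points along the fingers, y is the line along which they close (so a half turn about z gives the same grasp; the last joint's range is limited). The gripper opens to 85 mm and grips with 20 to 120 N. Pads are 22 mm wide; open, the fingers measure 114 mm over their backs; the gripper's body (76 mm by 85 mm) begins 54 mm behind the grasp point. The pads swing forward as they close: fully open they stand 13 mm farther back than shut.
Start: joints at [-1.407, 0.599, -0.003, 1.599, 0.002, 0.943, -0.08], TCP at [0.173, 0.704, 0.231] pointing down, gripper open.
Joint ranges: [-2.57, 2.57], [-0.35, 1.97], [-1.29, 1.29], [0.11, 2.56], [-1.05, 4.19], [0.11, 1.86], [-2.63, 2.63]. Speed limits (rad/s): [2.22, 2.22, 3.01, 3.01, 3.14, 3.14, 3.14].

## Interface

Orientations are given as a unit quaternion [x, y, z, w].
In Python, from rig import monitor, vision, order, manip gives the robot as it stands.
- The arm moves only by the tool apply_moves, never from a script. Its argument "commands" is a list of rows, each a list of 3 entries, a list of its own where there are three numbers: the turn, a rotation vector about the tool's x, y, z in rad, then the shift along the tool's x, y, z in mm, then the opening, from 0 (shut) to 1 (fully open). In form: [[[rx, ry, rz], [tx, ty, tz], jaw], ...]. A call has 1 to 12 rows; each row is the pose to reach, as a shift and turn from the pose commanded when the call began, along the tool's axes at that moment; what a row does not reach only later rows make up. A row lasts 1/10 s, in which the tool goes at most 50 mm and 8.59 degrees, less where a joint would pass 70% of its speed; a pose out of reach is approached as far as the arm can. A call with a gripper value outside its range is refused whole. The fingers move at their own pace and stop on an object; "force" is the grip in N (left out, the last holds). Time passes only in rows, so rows that repeat a pose let the fingers close. It gives the time, the measured TCP pose, the force, the opening and the grip force at its end, in the units of the state.
- monitor.read_state(): the state, without advancing time (a new reading comes with each control period).
- vision.read_camera(name): name is "side" or "top"; returns a dict with "pixels" (420x560x3 uint8, blue, green, red), "fx", "fy", "cx", "cy" (pixels), "k1" (the pictures are not rectified: a ray, as slopes to the right and down, at radius r is drawn at 1 + k1 r^2 times it, then the intrinsics apply), "rvec" (rotation vector, rad) and "tvec" (3), from world to camera coordinates, as OpenCV has them. Camera axes: x right, y down, z forward; pixel columns grow to the right and rows downward; lengths in m; the calibration is good to about 2 mm. A picture is of the moment at which its call begins. There is no depth.
- order.sign_off(): hands the job in; it is judged then, once.
The state is a dict: "t": time; "qpos": joint angles; "qd": joint speeds; "tau": joint torques, N m; "ee_pos": TCP position; "eef_rot": TCP orientation; "force": force on the tool from outside, world axes, zero at the start; "torque": the same for the moment, N m; "width": finger opening in m; "grip_force": force on a finger pad.
Only numpy, scipy, OpenCV 4.12 (cv2) and the standard library are available. Lean on these libraries where they do the work, as an engineer would, in place of code of your own. Each camera call takes 0.05 s, during which the arm holds its last target. There are 200 camera calls.

## Working session

There is one attempt and no reset: what is moved stays moved. The work goes in short steps, Python scripts to look and compute and a tool call to move; the robot and the scene stay as the last step left them, time stands still between calls to the robot, and variables do not carry over. Pictures are saved under pics/ and viewed, at most 10 in all, crops included, and the job is handed in when it is done.

Besides the shell and the picture viewer there is one more tool, called after ">>>" as name(argument=value, ...) on one line, values as JSON. apply_moves: Moves the arm, as the interface text tells. Its arguments: {"type":"object","properties":{"commands":{"type":"array"},"force":{"type":"number"}},"required":["commands"]}

```bash
ls; mkdir -p pics; python3 - <<'E'
from rig import monitor, vision, order, manip
import cv2,numpy as np
s=monitor.read_state(); print({k:np.round(v,3) for k,v in s.items()}); print(manip.pinch_z)
for n in("side","top"):
    c=vision.read_camera(n); cv2.imwrite(f"pics/{n}0.png",c["pixels"]); print({k:np.round(v,4) for k,v in c.items() if k!="pixels"}); R=cv2.Rodrigues(np.array(c["rvec"],float))[0]; print(-R.T@np.array(c["tvec"]).ravel())
E
```

```text
pics
{'t': np.float64(0.0), 'qpos': array([-1.407,  0.6  , -0.003,  1.6  ,  0.002,  0.943, -0.08 ]), 'qd': array([ 0.   ,  0.002,  0.001,  0.001, -0.002, -0.001, -0.001]), 'tau': array([-2.0000e-03, -7.7646e+01,  1.5630e+00, -2.5801e+01,  1.2000e-02,
        9.0000e-03, -0.0000e+00]), 'ee_pos': array([0.173, 0.704, 0.23 ]), 'eef_rot': array([ 0.12 ,  0.993, -0.001, -0.   ]), 'force': array([-0.059, -0.196,  0.259]), 'torque': array([ 0.014, -0.017,  0.02 ]), 'grip_force': np.float64(0.0), 'width': np.float64(0.086)}
0.0187
{'fx': np.float64(382.6631), 'fy': np.float64(382.6631), 'cx': np.float64(281.4386), 'cy': np.float64(209.3239), 'k1': np.float64(-0.0531), 'rvec': array([ 2.2077, -0.7   ,  0.293 ]), 'tvec': array([-0.4725,  0.2647,  0.8373])}
[ 0.14157685 -0.64528829  0.74696635]
{'fx': np.float64(481.7181), 'fy': np.float64(481.7181), 'cx': np.float64(290.5753), 'cy': np.float64(203.5139), 'k1': np.float64(0.0153), 'rvec': array([ 2.1966, -2.1595,  0.0741]), 'tvec': array([-0.0128,  0.5982,  1.4522])}
[ 0.48543225 -0.01638529  1.49371072]
```

View pics/side0.png

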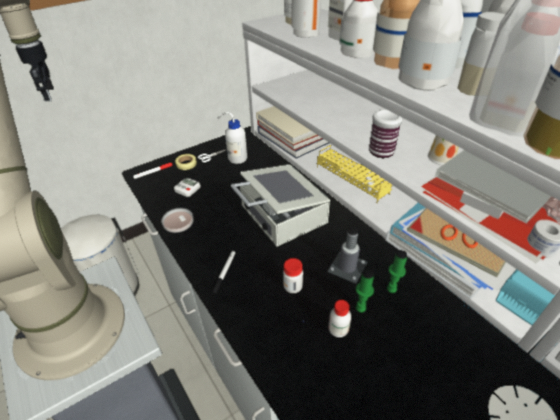

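View pics/top0.png

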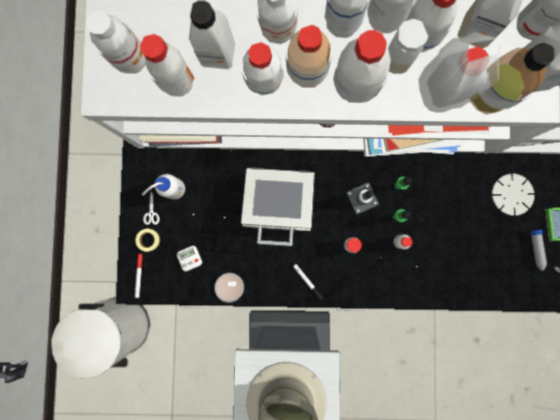

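The side view shows the drive at about (285,203), the holder with the grey gun at (350,255), green look-alikes at (365,293) and (397,272), bottles at (292,275) and (340,318), and the timer at (187,187). The top view shows the drive at (278,205) with its bar at (276,242), the holder and gun at (363,197), the greens at (403,183) and (402,215), the bottles at (354,245) and (403,241), and the timer at (189,258).

Candidates for the gun are grey at top (363,197) and green at (403,183) and (402,215). I choose the grey one in the holder. Next is one close composite crop.

```bash
cat > h.py <<'E'
import cv2,numpy as np
from rig import monitor, vision, order, manip
from scipy.spatial.transform import Rotation as Ro
class Cam:
    def __init__(s,n):
        c=vision.read_camera(n); s.im=c["pixels"]; s.K=np.array([[c["fx"],0,c["cx"]],[0,c["fy"],c["cy"]],[0,0,1.]])
        s.D=np.array([c["k1"],0,0,0,0.]); s.rv=np.array(c["rvec"],float); s.tv=np.array(c["tvec"],float).ravel()
        s.R=cv2.Rodrigues(s.rv)[0]; s.C=-s.R.T@s.tv
    def ray(s,p):
        u=cv2.undistortPoints(np.array([[p]],float),s.K,s.D).ravel(); d=s.R.T@np.array([u[0],u[1],1]); return d/np.linalg.norm(d)
    def plane(s,p,z):
        d=s.ray(p); return s.C+d*(z-s.C[2])/d[2]
    def proj(s,X): return cv2.projectPoints(np.array(X,float).reshape(-1,1,3),s.rv,s.tv,s.K,s.D)[0].reshape(-1,2)
def tri(c1,p1,c2,p2):
    d1,d2=c1.ray(p1),c2.ray(p2); A=np.stack([d1,-d2],1); t=np.linalg.lstsq(A,c2.C-c1.C,rcond=None)[0]
    a,b=c1.C+d1*t[0],c2.C+d2*t[1]; return (a+b)/2,np.linalg.norm(a-b)
E
python3 - <<'E'
import cv2,numpy as np
t=cv2.imread("pics/top0.png");s=cv2.imread("pics/side0.png")
f=lambda a:cv2.resize(a,None,fx=4,fy=4,interpolation=cv2.INTER_CUBIC)
a=f(t[155:300,232:422]); b=f(s[155:305,225:415])
a=t[160:255,235:420];b=s[160:290,225:415]
o=np.vstack([cv2.resize(a,(555,285),interpolation=cv2.INTER_CUBIC),cv2.resize(b,(460,315),interpolation=cv2.INTER_CUBIC)[:, :].copy() if 0 else cv2.copyMakeBorder(cv2.resize(b,(456,312),interpolation=cv2.INTER_CUBIC),0,0,0,99,cv2.BORDER_CONSTANT)])
cv2.imwrite("pics/crop1.png",o);print(o.shape)
E
```

```text
(597, 555, 3)
```

View pics/crop1.png

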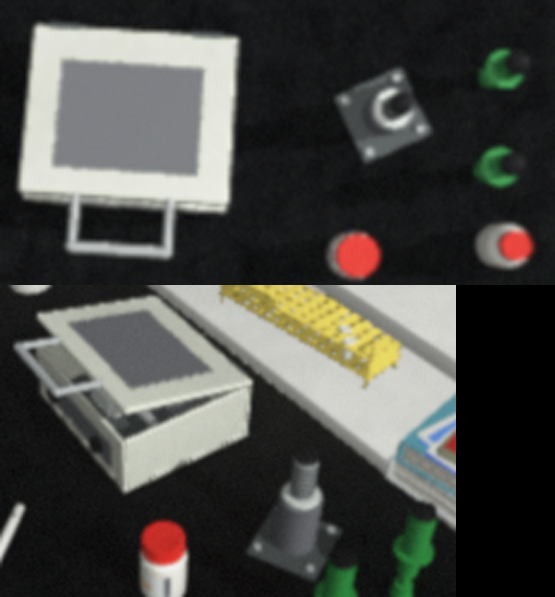

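```bash
python3 - <<'E'
from h import *
T=Cam("top");S=Cam("side")
tp=lambda x,y:(235+x/3-.33,160+y/3-.33); sp=lambda x,y:(225+x/2.4-.3,160+(y-285)/2.4-.3)
for n,a,b in [("barL",(71,248),(19,347)),("barR",(169,253),(58,391)),("covFL",(20,192),(38,316)),("covBL",(36,25),(153,297)),("covBR",(238,38),(251,383)),("covFR",(225,210),(126,411)),("holder foot a",(338,98),(247,550)),("foot R",(430,128),(341,532)),("footfront",(369,160),(310,579)),("gun top",(402,102),(306,460))]:
    X,e=tri(T,tp(*a),S,sp(*b)); print(n,np.round(X,4),round(e,4))
# foot: corners on z~0
for p in [(338,98),(400,70),(430,128),(369,160)]: print("foot top",np.round(T.plane(tp(*p),.006),4))
for p in [(247,550),(310,579),(341,532)]: print("foot side",np.round(S.plane(sp(*p),.006),4))
# case bottom via side: bottom front-right corner, bottom back right
for p in [(124,492),(249,440)]: print("case bottom",np.round(S.plane(sp(*p),0.0),4))
for p in [(249,387),(124,430)]: print("case top",np.round(S.plane(sp(*p),0.075),4))
# bottles etc
for nm,p in [("b1",(355,256)),("b2",(515,246))]: print(nm,np.round(T.plane(tp(*p),.083),3))
E
```

```text
barL [0.4795 0.0853 0.1268] 0.0018
barR [ 0.4755 -0.0067  0.1297] 0.0004
covFL [0.5319 0.1359 0.1162] 0.002
covBL [0.6956 0.13   0.0791] 0.0043
covBR [ 0.6866 -0.07    0.0792] 0.0027
covFR [ 0.5195 -0.0607  0.1179] 0.0055
holder foot a [ 0.6286 -0.1745 -0.0648] 0.0383
foot R [ 0.6126 -0.2711  0.0656] 0.0257
footfront [ 0.5982 -0.2351 -0.0341] 0.0586
gun top [ 0.6213 -0.2249  0.1219] 0.0034
foot top [ 0.6374 -0.1778  0.006 ]
foot top [ 0.6675 -0.2415  0.006 ]
foot top [ 0.6078 -0.2727  0.006 ]
foot top [ 0.5738 -0.2102  0.006 ]
foot side [ 0.5704 -0.2072  0.006 ]
foot side [ 0.5977 -0.2725  0.006 ]
foot side [ 0.6659 -0.2462  0.006 ]
case bottom [ 0.5162 -0.0616 -0.    ]
case bottom [ 0.6815 -0.0786  0.    ]
case top [ 0.6825 -0.0697  0.075 ]
case top [ 0.5291 -0.0459  0.075 ]
b1 [ 0.476 -0.187  0.083]
b2 [ 0.488 -0.342  0.083]
```

```bash
cat >> h.py <<'E'
def down(yaw_y):  # tool z down, tool y at world angle yaw_y
    y=np.array([np.cos(yaw_y),np.sin(yaw_y),0]); z=np.array([0,0,-1.]); return np.stack([np.cross(y,z),y,z],1)
def rel(p,R,p0=None,R0=None):
    s=monitor.read_state()
    if p0 is None: p0=s["ee_pos"];R0=Ro.from_quat(s["eef_rot"]).as_matrix()
    return np.round(Ro.from_matrix(R0.T@R).as_rotvec(),4),np.round(1000*R0.T@(np.array(p)-p0),1)
YAW=-0.047; XA=np.array([np.cos(YAW),np.sin(YAW),0]); H=np.array([.6910,.0295,.075])
def bar(cov): a=cov+np.arctan2(4,220); return H-.22*np.cos(a)*XA+np.array([0,0,.22*np.sin(a)])
E
python3 - <<'E'
from h import *
print(bar(.225)); print(rel([.4775,.0393,.20],down(YAW)))
E
```

```text
[0.47770881 0.03953207 0.12797382]
(array([-7.000e-04,  7.000e-04,  1.377e+00]), array([-454.3, -572.7,   31.3]))
```

>>> apply_moves(commands=[[[0,0,1.377],[-454,-573,0],0.45],[[0,0,1.377],[-454,-573,0],0.45],[[0,0,1.377],[-454,-573,0],0.45],[[0,0,1.377],[-454,-573,0],0.45],[[0,0,1.377],[-454,-573,0],0.45],[[0,0,1.377],[-454,-573,0],0.45],[[0,0,1.377],[-454,-573,0],0.45],[[0,0,1.377],[-454,-573,0],0.45],[[0,0,1.377],[-454,-573,0],0.45],[[0,0,1.377],[-454,-573,0],0.45],[[0,0,1.377],[-454,-573,0],0.45],[[0,0,1.377],[-454,-573,0],0.45]])

```text
t: 1.4
ee_pos: [0.4231, 0.1568, 0.2315]
eef_rot: [0.723, 0.691, 0.0, 0.0]
force: [1.3, -0.2, -0.6]
width: 0.0387
grip_force: 0.0
```

```bash
python3 - <<'E'
from h import *
print(rel([.4775,.0393,.17],down(YAW))); print(rel([.4775,.0393,.108],down(YAW)))
E
```

```text
(array([ 0.0005, -0.0004,  0.0006]), array([-114.9,   59.8,   61.5]))
(array([ 0.0005, -0.0004,  0.0006]), array([-114.9,   59.7,  123.5]))
```

>>> apply_moves(commands=[[[0,0,0],[-115,60,30],0.45],[[0,0,0],[-115,60,45],0.45],[[0,0,0],[-115,60,60],0.45],[[0,0,0],[-115,60,60],0.45],[[0,0,0],[-115,60,60],0.45]])

```text
t: 1.9
ee_pos: [0.4769, 0.0398, 0.1708]
eef_rot: [0.725, 0.689, -0.001, -0.0]
force: [0.6, 0.1, -0.6]
width: 0.0384
grip_force: 0.0
```

```bash
python3 - <<'E'
from h import *
print(rel([.4775,.0393,.17],down(YAW))); print(rel([.4775,.0393,.108],down(YAW)))
S=Cam("side"); T=Cam("top")
a=cv2.resize(S.im[100:250,190:340],(560,560),interpolation=cv2.INTER_CUBIC); cv2.imwrite("pics/bar.png",a)
E
```

```text
(array([-0.0017,  0.0006, -0.0028]), array([-0.5,  0.7,  0.8]))
(array([-0.0017,  0.0006, -0.0028]), array([-0.5,  0.8, 62.8]))
```

View pics/bar.png

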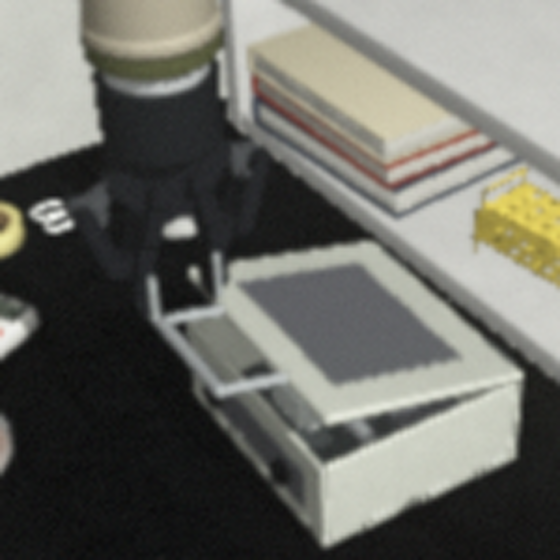

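The crop shows the fingers at (152,300) and (217,285), straddling and above the bar, whose middle is near (187,345). I'll descend and pinch.

>>> apply_moves(commands=[[[0,0,0],[0,0,31],0.45],[[0,0,0],[0,0,62],0.45],[[0,0,0],[0,0,62],0.45],[[0,0,0],[0,0,62],0],[[0,0,0],[0,0,62],0],[[0,0,0],[0,0,62],0],[[0,0,0],[0,0,62],0]], force=40)

```text
t: 2.7
ee_pos: [0.4778, 0.0415, 0.1104]
eef_rot: [0.723, 0.691, 0.001, 0.0]
force: [0.9, 2.4, 1.7]
width: 0.0085
grip_force: 39.0
```

```bash
python3 - <<'E'
from h import *
s=monitor.read_state();print(s["ee_pos"],s["width"],s["grip_force"],s["force"])
c=s["ee_pos"]+[0,0,.019]; print("cover",np.arcsin((c[2]-.075)/.22)-.018, "r",np.hypot(c[2]-.075,np.dot(H-c,XA)))
b0=bar(.225)
for a in np.linspace(.225,1.23,13)[1:]:
    d=bar(a)-b0; print(np.round(a,2),np.round(np.dot(d,XA)*1000,1),np.round(-d[2]*1000,1))
E
```

```text
[0.47781395 0.041494   0.11042047] 0.008517971074680983 39.038549065589905 [0.90092887 2.42222372 1.74908134]
cover 0.2319606080459194 r 0.22034036842619045
0.31 5.2 -17.7
0.39 11.8 -34.9
0.48 19.9 -51.4
0.56 29.3 -67.3
0.64 40.0 -82.2
0.73 51.9 -96.3
0.81 65.0 -109.3
0.89 79.1 -121.1
0.98 94.1 -131.8
1.06 110.0 -141.1
1.15 126.6 -149.1
1.23 143.8 -155.7
```

>>> apply_moves(commands=[[[0,0,0],[0,5,-18],0],[[0,0,0],[0,12,-35],0],[[0,0,0],[0,20,-51],0],[[0,0,0],[0,29,-67],0],[[0,0,0],[0,40,-82],0],[[0,0,0],[0,52,-96],0],[[0,0,0],[0,65,-109],0],[[0,0,0],[0,79,-121],0],[[0,0,0],[0,94,-132],0],[[0,0,0],[0,110,-141],0],[[0,0,0],[0,127,-149],0],[[0,0,0],[0,142,-155],0]])

```text
t: 3.9
ee_pos: [0.617, 0.0347, 0.2668]
eef_rot: [0.723, 0.69, -0.0, -0.002]
force: [-6.0, 2.8, 3.7]
width: 0.0082
grip_force: 40.3
```

>>> apply_moves(commands=[[[0,0,0],[0,0,0],0],[[0,0,0],[0,0,0],0],[[0,0,0],[0,0,0],0]])

```text
t: 4.2
ee_pos: [0.62, 0.0345, 0.2676]
eef_rot: [0.724, 0.69, 0.002, 0.001]
force: [-4.8, 1.9, 21.7]
width: 0.0083
grip_force: 42.1
```

```bash
python3 - <<'E'
from h import *
s=monitor.read_state();print(s["ee_pos"],s["width"],s["grip_force"],s["force"])
c=s["ee_pos"]+[0,0,.019]; print("cover",np.arctan2(c[2]-.075,np.dot(H-c,XA))-.018, "r",np.hypot(c[2]-.075,np.dot(H-c,XA)))
E
```

```text
[0.61996238 0.03453436 0.26761284] 0.008287153763774424 42.10213243961334 [-4.77422652  1.90575439 21.72343446]
cover 1.228249517909046 r 0.22326849703011575
```

>>> apply_moves(commands=[[[0,0,0],[0,0,0],0.45],[[0,0,0],[0,0,0],0.45],[[0,0,0],[0,0,0],0.45],[[0,0,0],[0,0,-35],0.45],[[0,0,0],[0,0,-70],0.45],[[0,0,0],[0,0,-70],0.45]])

```text
t: 4.8
ee_pos: [0.6209, 0.0336, 0.3385]
eef_rot: [0.724, 0.69, 0.003, 0.002]
force: [0.9, -0.6, -0.1]
width: 0.0384
grip_force: 0.0
```

```bash
python3 - <<'E'
from h import *
print(rel([.6205,-.2255,.34],down(-.349)),rel([.6205,-.2255,.20],down(-.349)))
E
```

```text
(array([ 0.0062, -0.0019,  0.3014]), array([-258.8,   12. ,   -1.7])) (array([ 0.0062, -0.0019,  0.3014]), array([-258.9,   11.1,  138.3]))
```

>>> apply_moves(commands=[[[0,0,0.08],[-50,2,0],0.8],[[0,0,0.15],[-100,5,0],0.8],[[0,0,0.22],[-150,7,0],0.8],[[0,0,0.3],[-200,9,20],0.8],[[0.006,-0.002,0.301],[-259,11,50],0.8],[[0.006,-0.002,0.301],[-259,11,90],0.8],[[0.006,-0.002,0.301],[-259,11,120],0.8],[[0.006,-0.002,0.301],[-259,11,120],0.8],[[0.006,-0.002,0.301],[-259,11,120],0.8]])

```text
t: 5.7
ee_pos: [0.6178, -0.2249, 0.2142]
eef_rot: [0.819, 0.574, -0.003, -0.002]
force: [0.1, 0.4, 1.5]
width: 0.0684
grip_force: 0.0
```

```bash
python3 - <<'E'
from h import *
print(rel([.6205,-.2255,.16],down(-.349)))
S=Cam("side"); T=Cam("top")
cv2.imwrite("pics/s3.png",S.im);cv2.imwrite("pics/t3.png",T.im)
a=cv2.resize(T.im[140:250,240:400],(640,440),interpolation=cv2.INTER_CUBIC)
b=cv2.resize(S.im[140:300,220:380],(480,480),interpolation=cv2.INTER_CUBIC)
a=cv2.resize(T.im[150:250,240:340],(400,400),interpolation=cv2.INTER_CUBIC); b=cv2.resize(S.im[130:280,220:370],(400,400),interpolation=cv2.INTER_CUBIC)
cv2.imwrite("pics/crop3.png",np.hstack([a,b]))
E
```

```text
(array([-0.0069,  0.0032,  0.001 ]), array([ 0.6,  3.2, 54.2]))
```

View pics/crop3.png

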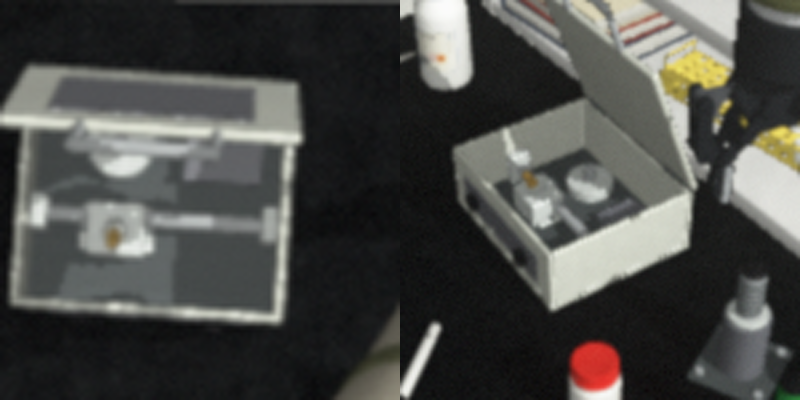

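The left half (top view) shows the brass nipple at crop (113,237), about image (268,209), with the cover standing open. The right half (side view) shows the nipple at crop (530,180), about image (269,197), and the gun upright in its holder at (752,290).

```bash
python3 - <<'E'
from h import *
S=Cam("side"); T=Cam("top")
def blob(c,p,r=14):
    x0,y0=int(p[0]-r),int(p[1]-r); im=c.im[y0:y0+2*r,x0:x0+2*r].astype(float)
    w=np.clip((im[:,:,2]-im[:,:,0])-20,0,None); m=(w>0).astype(np.uint8)
    n,l,st,ce=cv2.connectedComponentsWithStats(m); k=1+np.argmax(st[1:,4]); w=w*(l==k)
    ys,xs=np.mgrid[0:2*r,0:2*r]; W=w.sum(); mu=np.array([(w*xs).sum()/W+x0,(w*ys).sum()/W+y0])
    pts=np.argwhere(l==k)[:,::-1]+[x0,y0]; 
    print(st[k],mu); print(np.round(w).astype(int)[st[k][1]:st[k][1]+st[k][3],st[k][0]:st[k][0]+st[k][2]], x0+st[k][0],y0+st[k][1]); return mu
mt=blob(T,(268,209)); ms=blob(S,(269,197))
X,e=tri(T,mt,S,ms); print("centroid",X,e)
n=-np.sin(np.radians(25))*XA+np.array([0,0,np.cos(np.radians(25))])
tip=X+n*(.067-X[2])/n[2]; print("tip",tip)
C=H-.085*XA; d=tip-C; print("rel case",np.dot(d,XA),np.dot(d,[-XA[1],XA[0],0]))
print("proj tip/bottom hex", T.proj([tip,tip-.016*n,tip-.024*n]),S.proj([tip,tip-.016*n,tip-.024*n]))
print("cov bar top pred",T.proj([bar(1.22)+.045*np.array([-XA[1],XA[0],0]),bar(1.22)-.045*np.array([-XA[1],XA[0],0])]))
print("case front top L/R",T.plane((240+10/4,150+303/4),.075),T.plane((240+282/4,150+320/4),.075))
print("gun proj", S.proj([[.6205,-.2255,.134],[.6205,-.2255,.077]]))
E
```

```text
[12 12  4  5 17] [267.80116959 209.18128655]
[[ 0  6 13  1]
 [ 2 24 35 22]
 [ 4 30 39 25]
 [ 4 33 42 18]
 [ 0 21 23  0]] 266 207
[11 11  6  7 31] [268.19972452 196.77272727]
[[ 7 21 13  0  0  0]
 [30 47 38 14  0  0]
 [26 48 47 30  7  0]
 [ 3 28 43 40 27  4]
 [ 0 12 37 45 39 13]
 [ 0  3 25 34 28  3]
 [ 0  0  4  9  1  0]] 266 194
centroid [0.57715603 0.06539347 0.05422447] 0.0015020299706966333
tip [0.57120528 0.06567336 0.067     ]
rel case -0.03636195264324792 0.03050513851390713
proj tip/bottom hex [[267.29610753 211.11713194]
 [267.7212527  209.16577846]
 [267.93053271 208.20519495]] [[266.46072461 193.99129008]
 [268.73185459 197.11871661]
 [269.8483931  198.65620869]]
cov bar top pred [[258.11112381 186.03725578]
 [293.62402472 188.28364483]]
case front top L/R [0.52633234 0.13734563 0.075     ] [ 0.51726249 -0.06302708  0.075     ]
gun proj [[353.43325149 229.10014704]
 [350.78364857 246.21690126]]
```

>>> apply_moves(commands=[[[-0.007,0.003,0],[0,3,15],0.8],[[-0.007,0.003,0],[0,3,30],0.8],[[-0.007,0.003,0],[0,3,54],0.8],[[-0.007,0.003,0],[0,3,54],0.8],[[-0.007,0.003,0],[0,3,54],0.8]])

```text
t: 6.4
ee_pos: [0.6203, -0.2261, 0.1605]
eef_rot: [0.819, 0.574, 0.0, 0.0]
force: [0.1, 0.2, 0.7]
width: 0.0683
grip_force: 0.0
```

```bash
python3 - <<'E'
from h import *
print(rel([.6205,-.2255,.081],down(-.349)))
S=Cam("side"); cv2.imwrite("pics/g.png",cv2.resize(S.im[170:290,290:410],(480,480),interpolation=cv2.INTER_CUBIC))
E
```

```text
(array([0.0008, 0.    , 0.0011]), array([ 0.6, -0. , 79.5]))
```

View pics/g.png

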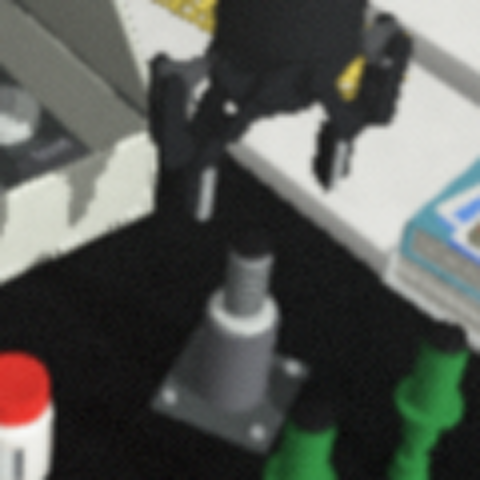

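The side crop shows fingertips at about (203,215) and (328,187), with the gun's black-topped grip between and below them at (250,245). The middle looks slightly off, so I'll check numerically.

```bash
python3 - <<'E'
from h import *
S=Cam("side"); y=np.array([np.cos(-.349),np.sin(-.349),0]); p=np.array([.6203,-.2261,.168])
f=lambda X:(S.proj(X)-[290,170])*4
print(f([p-.034*y,p+.034*y,p-.045*y,p+.045*y,p])); print("gun top",f([[.6205,-.2255,.139],[.6205,-.2255,.134],[.6205,-.2255,.077]]))
g=cv2.cvtColor(S.im,cv2.COLOR_BGR2GRAY)
for r in [237,239,241,243]: print(r,g[r,340:366])
for r in [246,248,250,252]: print(r,g[r,336:366])
E
```

```text
[[203.37939055 204.87781732]
 [317.56848465 182.02188289]
 [184.54674102 208.6416235 ]
 [335.67839022 178.39152191]
 [260.95477167 193.36106677]]
gun top [[254.70409989 230.10589073]
 [253.73300597 236.40058817]
 [243.13459428 304.86760505]]
237 [ 22  22  24  22  23  28  38  58  68  75  89 107 121 126 132 129 111  72
  35  23  21  25  26  23  25  21]
239 [ 23  23  23  23  26  29  40  56  68  79  91 104 113 119 119 116  96  58
  24  23  22  24  23  26  24  27]
241 [ 27  22  22  24  35  46  52  60  70  83  97 106 120 125 121 117  94  48
  25  22  27  27  24  27  22  26]
243 [ 22  26  41  69  97 102  76  67  79  88  98 107 116 118 122 114  94  68
  35  26  21  21  22  25  22  24]
246 [ 23  20  21  22  29  49  94 131 137 115  83  75  80  88 104 113 118 119
 119 142 178 180 137  64  27  20  22  21  22  23]
248 [ 24  21  21  23  33  52  96 143 176 176 149 122 110 108 117 120 132 143
 161 182 199 195 159  91  38  20  22  20  20  23]
250 [ 22  20  21  26  35  51  67  95 131 164 184 192 190 186 186 187 193 199
 203 208 209 188 134  80  37  20  23  24  24  21]
252 [ 19  22  29  45  50  49  56  69  87 105 132 154 178 188 194 205 206 208
 200 185 157 130  96  56  28  25  25  24  23  25]
```

>>> apply_moves(commands=[[[0,0,0],[0,0,30],0.8],[[0,0,0],[0,0,60],0.8],[[0,0,0],[0,0,79],0.8],[[0,0,0],[0,0,79],0.8],[[0,0,0],[0,0,79],0.8],[[0,0,0],[0,0,79],0],[[0,0,0],[0,0,79],0],[[0,0,0],[0,0,79],0],[[0,0,0],[0,0,79],0],[[0,0,0],[0,0,79],0],[[0,0,0],[0,0,79],0]], force=40)

```text
t: 7.6
ee_pos: [0.6208, -0.2262, 0.0823]
eef_rot: [0.819, 0.574, 0.001, 0.001]
force: [-2.0, 1.6, 7.0]
width: 0.0234
grip_force: 38.8
```

>>> apply_moves(commands=[[[0,0,0],[0,0,0],0],[[0,0,0],[0,0,0],0],[[0,0,0],[0,0,-20],0],[[0,0,0],[0,0,-45],0],[[0,0,0],[0,0,-70],0],[[0,0,0],[0,0,-100],0],[[0,0,0],[0,0,-135],0],[[0,0,0],[0,0,-135],0],[[0,0,0],[0,0,-135],0]], force=90)

```text
t: 8.5
ee_pos: [0.6203, -0.2259, 0.2168]
eef_rot: [0.819, 0.574, 0.001, 0.001]
force: [0.1, 0.2, -4.5]
width: 0.0224
grip_force: 88.3
```

```bash
cat >> h.py <<'E'
TIP=np.array([.5710,.0655,.067]); A=np.radians(25)
N=-np.sin(A)*XA+np.array([0,0,np.cos(A)])
def tilt(a): 
    n=-np.sin(a)*XA+np.array([0,0,np.cos(a)]); y=np.cos(a)*XA+np.array([0,0,np.sin(a)]); return np.stack([np.cross(y,-n),y,-n],1)
def tcp(d,off=.0103): return TIP+(.052+off+d)*N   # d: seat distance above tip
E
python3 - <<'E'
from h import *
print(rel(tcp(.06),tilt(A))); print(tcp(.06),tcp(0))
S=Cam("side"); T=Cam("top"); cv2.imwrite("pics/l.png",np.hstack([cv2.resize(S.im[130:290,270:430],(400,400),interpolation=cv2.INTER_CUBIC),cv2.resize(T.im[130:290,270:430],(400,400),interpolation=cv2.INTER_CUBIC)]))
E
```

```text
(array([-0.4304,  0.0653, -0.296 ]), array([ 241.8, -195.1,   38.6]))
[0.51937086 0.06792836 0.17784144] [0.54469996 0.06673701 0.12346298]
```

View pics/l.png

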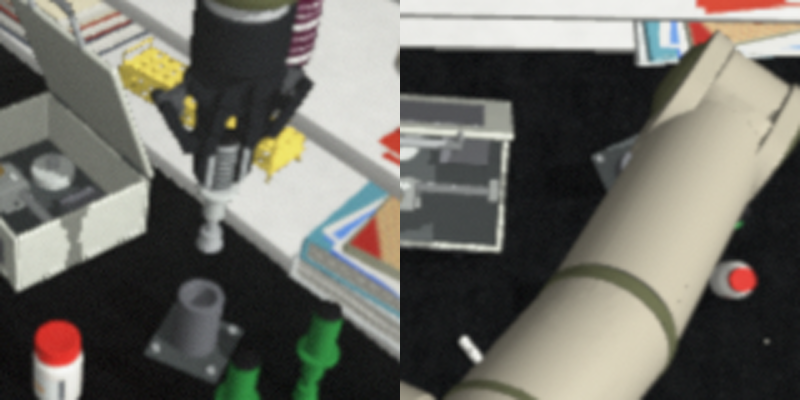

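The side view (left) shows the gun lifted clear of its holder, hanging straight in the fingers with its coupler at crop (210,240). The top view (right) is mostly the arm, with case and bottles undisturbed.

>>> apply_moves(commands=[[[0,0,0],[25,-40,0],0],[[-0.05,0.008,-0.035],[50,-80,0],0],[[-0.13,0.02,-0.09],[75,-121,0],0],[[-0.21,0.03,-0.145],[115,-140,8],0],[[-0.29,0.045,-0.2],[155,-158,16],0],[[-0.37,0.055,-0.25],[195,-175,24],0],[[-0.43,0.065,-0.296],[225,-188,32],0],[[-0.43,0.065,-0.296],[242,-195,38],0],[[-0.43,0.065,-0.296],[242,-195,38],0],[[-0.43,0.065,-0.296],[242,-195,38],0],[[-0.43,0.065,-0.296],[242,-195,38],0]])

```text
t: 9.7
ee_pos: [0.5255, 0.0704, 0.1985]
eef_rot: [0.71, 0.675, 0.135, 0.147]
force: [0.4, -0.6, -2.8]
width: 0.0222
grip_force: 88.6
```

```bash
python3 - <<'E'
from h import *
s=monitor.read_state(); print(np.round(s["qpos"],2),s["ee_pos"],s["force"])
print(rel(tcp(.06),tilt(A)),rel(tcp(.03),tilt(A)))
S=Cam("side"); T=Cam("top"); cv2.imwrite("pics/n.png",np.hstack([cv2.resize(S.im[130:230,220:320],(400,400),interpolation=cv2.INTER_CUBIC),cv2.resize(T.im[150:250,220:320],(400,400),interpolation=cv2.INTER_CUBIC)]))
t=tcp(.06); g=t-.0103*N
print("side pred: flange, mouth, tip",(S.proj([g,g-.066*N,TIP])-[220,130])*4)
E
```

```text
[-0.79  0.38  0.61  2.38 -1.04  0.11  0.72] [0.52547235 0.07042671 0.1985384 ] [ 0.38744276 -0.5871079  -2.79292919]
(array([-0.0345,  0.0087, -0.0012]), array([ -2.7, -13.6,  16.7])) (array([-0.0345,  0.0087, -0.0012]), array([ -2.4, -12.6,  46.7]))
side pred: flange, mouth, tip [[115.86921592 160.023266  ]
 [158.41979819 218.60284194]
 [185.73254282 256.20171023]]
```

View pics/n.png

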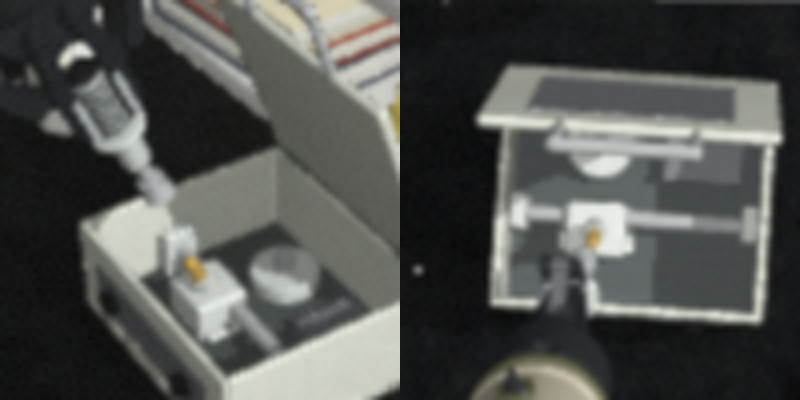

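The side crop shows the gun tilted with its coupler near (158,190), and the brass nipple at (193,268) below and ahead. The arm is at its q6 and q5 limits, so the pose was not fully reached. I'll step along the approach, where the reach should improve.

>>> apply_moves(commands=[[[0,0,0],[-1,-6,12],0],[[-0.02,0,0],[-1,-6,23],0],[[-0.02,0,0],[-1,-6,23],0],[[-0.02,0,0],[-1,-6,23],0]])

```text
t: 10.2
ee_pos: [0.5351, 0.0714, 0.1922]
eef_rot: [0.711, 0.675, 0.131, 0.148]
force: [-0.2, 0.4, -2.2]
width: 0.0226
grip_force: 88.5
```

```bash
python3 - <<'E'
from h import *
s=monitor.read_state(); print(np.round(s["qpos"],3),s["ee_pos"],s["eef_rot"])
for d in (.04,.03,.02): print(rel(tcp(d),tilt(A)))
E
```

```text
[-0.767  0.402  0.593  2.367 -1.045  0.107  0.72 ] [0.53511143 0.07143278 0.19215983] [0.71064047 0.67522499 0.13143744 0.14759924]
(array([-0.0387,  0.0141, -0.001 ]), array([ -3.9, -19.1,  27.2]))
(array([-0.0387,  0.0141, -0.001 ]), array([ -3.7, -18.7,  37.2]))
(array([-0.0387,  0.0141, -0.001 ]), array([ -3.6, -18.3,  47.2]))
```

```bash
cat > fk.py <<'E'
import numpy as np, itertools
from scipy.spatial.transform import Rotation as Ro
D=[([-1.407,.5995,-.003,1.5995,.002,.943,-.08],[.173,.704,.2305],[.12,.993,-.001,0]),
([-.79,.38,.61,2.38,-1.04,.11,.72],[.52547,.07043,.19854],[.71,.675,.135,.147]),
([-.767,.402,.593,2.367,-1.045,.107,.72],[.53511,.07143,.19216],[.71064,.675225,.131437,.1476])]
def fk(q,p,s=(1,1,1,1),c=(0,0)):
    h,L1,e1,L2,e2,L3,e3=p
    z=lambda a:Ro.from_euler('z',a); y=lambda a:Ro.from_euler('y',a)
    R=z(s[0]*q[0]+c[0])*y(q[1]); P=np.array([0,0,h])+R.apply([e3,0,L1])
    R=R*z(s[1]*q[2]); P=P+R.apply([e1,0,0]); R=R*y(q[3]); P=P+R.apply([-e1,0,L2])
    R=R*z(s[2]*q[4])*y(q[5]); P=P+R.apply([e2,0,L3]); R=R*z(s[3]*q[6]+c[1]); return P,R
E
python3 - <<'E'
from fk import *
res=[]
for s in itertools.product((1,-1),repeat=4):
  # find c0,c1 from data 1: grid
  for c0 in np.arange(-4,5)*np.pi/4:
    for c1 in np.arange(-4,5)*np.pi/4:
      e=max((fk(q,np.zeros(7),s,(c0,c1))[1].inv()*Ro.from_quat(o)).magnitude() for q,_,o in D); res.append((e,s,c0,c1))
res.sort(key=lambda r:r[0]); print(*res[:4],sep="\n")
E
```

```text
(0.00927577158652884, (-1, -1, -1, -1), np.float64(0.0), np.float64(1.5707963267948966))
(0.3021314000629179, (-1, -1, -1, -1), np.float64(-0.7853981633974483), np.float64(0.7853981633974483))
(0.31040218532725466, (-1, -1, -1, -1), np.float64(0.7853981633974483), np.float64(2.356194490192345))
(0.4161361361624711, (-1, 1, -1, 1), np.float64(-2.356194490192345), np.float64(-0.7853981633974483))
```

```bash
cat > rec.py <<'E'
from rig import monitor; import json
s=monitor.read_state(); open("rec.jsonl","a").write(json.dumps([[float(x) for x in s[k]] for k in("qpos","ee_pos","eef_rot")])+"\n"); print([round(float(x),3) for x in s["qpos"]])
E
python3 rec.py
```

```text
[-0.767, 0.402, 0.593, 2.367, -1.045, 0.107, 0.72]
```

>>> apply_moves(commands=[[[0,0,0],[0,0,-20],0],[[0.1,0,0],[0,5,-45],0],[[0.2,0,0],[0,10,-60],0],[[0.2,0,0],[0,10,-60],0],[[0.2,0,0],[0,10,-60],0]])

```text
t: 10.7
ee_pos: [0.5221, 0.0736, 0.2524]
eef_rot: [0.721, 0.686, 0.064, 0.077]
force: [0.3, -1.2, -1.9]
width: 0.0221
grip_force: 88.9
```

```bash
python3 rec.py
```

```text
[-1.088, 0.475, 1.153, 2.199, -0.708, 0.646, 0.48]
```

>>> apply_moves(commands=[[[0.1,0,0.15],[0,0,-20],0],[[0.2,0,0.3],[0,-5,-30],0],[[0.2,0,0.45],[30,-20,-40],0],[[0.2,0,0.5],[60,-20,-40],0],[[0.2,0,0.5],[60,-20,-40],0]])

```text
t: 11.2
ee_pos: [0.4962, 0.1389, 0.2845]
eef_rot: [0.872, 0.489, 0.012, -0.015]
force: [-0.3, -0.0, -2.7]
width: 0.0222
grip_force: 89.3
```

```bash
python3 rec.py
```

```text
[-1.179, 0.535, 1.254, 2.064, -0.662, 1.001, -0.125]
```

>>> apply_moves(commands=[[[0,-0.1,-0.15],[0,0,-20],0],[[0,-0.2,-0.3],[-40,0,-40],0],[[0,-0.3,-0.45],[-80,0,-40],0],[[0,-0.3,-0.5],[-100,0,-40],0],[[0,-0.3,-0.5],[-100,0,-40],0]])

```text
t: 11.7
ee_pos: [0.442, 0.0475, 0.3213]
eef_rot: [0.716, 0.686, -0.114, 0.061]
force: [-0.0, 0.7, -2.0]
width: 0.0219
grip_force: 89.1
```

```bash
python3 rec.py; python3 - <<'E'
from fk import *
import json
D2=[tuple(json.loads(l)) for l in open("rec.jsonl")]+[D[0],D[1]]
def frames(q):
    z=lambda a:Ro.from_euler('z',a); y=lambda a:Ro.from_euler('y',a)
    R=[Ro.identity(),z(-q[0])]; 
    for i,a in enumerate(q[1:],1): R.append(R[-1]*(y(a) if i%2 else z(-a)))
    return R
A=[];b=[]
for q,p,o in D2:
    F=frames(q); print(round((F[-1]*Ro.from_euler('z',np.pi/2)).inv().__mul__(Ro.from_quat(o)).magnitude(),4))
    # base z, after j2:3, after j3: xy, after j4: 3, after j5 xy, after j6: 3 , after j1: y
    M=[F[0].as_matrix()[:,[2]],F[1].as_matrix()[:,[0,1]],F[2].as_matrix()[:,[0,2]],F[3].as_matrix()[:,[0,1]],F[4].as_matrix()[:,[0,2]],F[5].as_matrix()[:,[0,1]],F[6].as_matrix()[:,[0,2]]]
    A.append(np.hstack(M)); b.append(p)
A=np.vstack(A); b=np.hstack(b)
x=np.linalg.solve(A.T@A+1e-7*np.eye(A.shape[1]),A.T@b)
print(np.linalg.svd(A)[1].round(4)); print(x.round(4)); print((A@x-b).reshape(-1,3).round(4))
E
```

```text
[-1.255, 0.428, 1.253, 2.078, -0.189, 1.019, 0.052]
0.0
0.0
0.0
0.0
0.0016
0.0093
[5.2128 5.0876 4.4837 1.2673 1.1165 0.8587 0.774  0.7057 0.3351 0.1615
 0.1144 0.0283 0.0232]
[ 0.2376 -0.0016 -0.0277 -0.0139  0.6652  0.0043 -0.0282 -0.0115  0.43
  0.001  -0.0013 -0.0029  0.3175]
[[-0.0007 -0.0018 -0.0005]
 [-0.0003 -0.0007  0.0005]
 [ 0.0001  0.0008 -0.0002]
 [ 0.0001 -0.0001 -0.0001]
 [-0.     -0.     -0.0001]
 [ 0.0007  0.0019  0.0003]]
```

```bash
cat >> fk.py <<'E'
import json
from scipy.optimize import least_squares
LO=np.array([-2.57,-.35,-1.29,.11,-1.05,.11,-2.63]);HI=np.array([2.57,1.97,1.29,2.56,4.19,1.86,2.63])
def frames(q):
    z=lambda a:Ro.from_euler('z',a); y=lambda a:Ro.from_euler('y',a)
    R=[Ro.identity(),z(-q[0])]
    for i,a in enumerate(q[1:],1): R.append(R[-1]*(y(a) if i%2 else z(-a)))
    return R
def row(q):
    F=[f.as_matrix() for f in frames(q)]
    return np.hstack([F[0][:,[2]],F[1][:,[0,1]],F[2][:,[0,2]],F[3][:,[0,1]],F[4][:,[0,2]],F[5][:,[0,1]],F[6][:,[0,2]]]),F[-1]@Ro.from_euler('z',np.pi/2).as_matrix()
D2=[tuple(json.loads(l)) for l in open("rec.jsonl")]+[D[0]]
_A=np.vstack([row(q)[0] for q,_,_ in D2]); _b=np.hstack([p for _,p,_ in D2])
X=np.linalg.solve(_A.T@_A+1e-7*np.eye(13),_A.T@_b)
def FK(q): a,R=row(q); return a@X,R
def ik(p,zt,q0,reg=1e-3,qr=None):
    qr=np.array(q0) if qr is None else qr
    f=lambda q:np.r_[(FK(q)[0]-p)*10,(FK(q)[1][:,2]-zt)*3,reg*(q-qr)]
    r=least_squares(f,np.clip(q0,LO+1e-3,HI-1e-3),bounds=(LO,HI)); return r.x,np.linalg.norm(FK(r.x)[0]-p),np.arccos(np.clip(FK(r.x)[1][:,2]@zt,-1,1))
E
python3 - <<'E'
from fk import *
import h
print((_A@X-_b).reshape(-1,3).round(4))
rng=np.random.default_rng(0); mid=(LO+HI)/2
for d in (.06,.03,0,-.01):
    out=[]
    for k in range(40):
        q0=rng.uniform(LO,HI); q,e,a=ik(h.tcp(d),-h.N,q0)
        out.append((e,a,q,np.min(np.minimum(q-LO,HI-q)[1:6])))
    ok=[o for o in out if o[0]<.002 and o[1]<.02]; print(d,len(ok)); ok.sort(key=lambda o:-o[3])
    for o in ok[:6]: print(o[2].round(2),round(o[3],2))
E
```

```text
Traceback (most recent call last):
NameError: name '_A' is not defined
```

```bash
sed -i 's/_A/AA/g;s/_b\b/BB/g' fk.py; python3 - <<'E'
from fk import *
import h
print((AA@X-BB).reshape(-1,3).round(4))
rng=np.random.default_rng(0)
for d in (.06,.03,0,-.01):
    out=[]
    for k in range(40):
        q0=rng.uniform(LO,HI); q,e,a=ik(h.tcp(d),-h.N,q0)
        out.append((e,a,q,np.min(np.minimum(q-LO,HI-q)[1:6])))
    ok=[o for o in out if o[0]<.002 and o[1]<.02]; print(d,len(ok)); ok.sort(key=lambda o:-o[3])
    for o in ok[:6]: print(o[2].round(2),round(o[3],2))
E
```

```text
[[ 0.     -0.     -0.    ]
 [-0.0001  0.     -0.    ]
 [ 0.     -0.     -0.    ]
 [ 0.     -0.      0.    ]
 [-0.     -0.      0.    ]]
0.06 30
[ 0.44  0.57 -1.1   2.38  1.55  0.71  1.1 ] 0.18
[ 0.42  0.54 -1.06  2.38  1.55  0.68  1.11] 0.18
[ 0.36  0.51 -0.96  2.38  1.56  0.61  0.63] 0.18
[ 0.33  0.49 -0.91  2.38  1.57  0.58 -2.19] 0.18
[ 0.32  0.49 -0.9   2.38  1.57  0.58  0.38] 0.18
[ 0.29  0.47 -0.85  2.39  1.57  0.54 -0.69] 0.17
0.03 38
[ 0.37  0.6  -0.99  2.38  1.66  0.69 -0.72] 0.18
[ 0.36  0.59 -0.98  2.38  1.66  0.68  1.14] 0.18
[ 0.32  0.57 -0.92  2.38  1.67  0.64  2.02] 0.18
[ 0.19  0.51 -0.71  2.39  1.72  0.51 -0.35] 0.17
[ 0.18  0.51 -0.7   2.39  1.73  0.5   0.45] 0.17
[ 0.12  0.49 -0.61  2.39  1.76  0.46  0.36] 0.17
0 31
[ 0.37  0.69 -1.01  2.38  1.73  0.76 -0.22] 0.18
[ 0.37  0.69 -1.    2.38  1.74  0.75 -1.91] 0.18
[ 0.36  0.68 -0.99  2.38  1.74  0.74 -2.17] 0.18
[ 0.42  0.74 -1.11  2.37  1.71  0.84  0.4 ] 0.18
[ 0.21  0.59 -0.75  2.38  1.81  0.58  1.16] 0.18
[ 0.21  0.59 -0.74  2.38  1.82  0.57 -1.93] 0.18
-0.01 32
[ 0.37  0.72 -1.02  2.37  1.76  0.79 -1.08] 0.19
[ 0.28  0.65 -0.86  2.38  1.8   0.67 -1.98] 0.18
[ 0.25  0.63 -0.8   2.38  1.82  0.63 -1.35] 0.18
[ 0.42  0.76 -1.11  2.37  1.73  0.86  1.75] 0.18
[ 0.22  0.62 -0.77  2.38  1.84  0.6   1.08] 0.18
[ 0.19  0.61 -0.71  2.38  1.86  0.57  2.44] 0.18
```

```bash
cat > sim.py <<'E'
from fk import *
V=np.array([2.22,2.22,3.01,3.01,3.14,3.14,3.14])*.7
def jac(q,e=1e-5):
    p,R=FK(q); J=np.zeros((6,7))
    for i in range(7):
        d=q.copy(); d[i]+=e; p2,R2=FK(d); J[:3,i]=(p2-p)/e; J[3:,i]=Ro.from_matrix(R2@R.T).as_rotvec()/e
    return J,p,R
def solve(q,pt,Rt,lam=.02,post=0,qn=None,it=3):
    for _ in range(it):
        J,p,R=jac(q); e=np.r_[pt-p,Ro.from_matrix(Rt@R.T).as_rotvec()]
        free=np.ones(7,bool); dq=np.zeros(7)
        for _ in range(4):
            Jf=J[:,free]; dq[:]=0; G=Jf.T@np.linalg.inv(Jf@Jf.T+lam**2*np.eye(6)); 
            dq[free]=G@e
            if post: dq[free]+=(np.eye(free.sum())-G@Jf)@(post*(qn-q)[free])
            bad=free&(((q+dq)>HI)|((q+dq)<LO))
            if not bad.any(): break
            free&=~bad
        q=np.clip(q+dq,LO,HI)
    return q
def call(q,P,rows,**k):
    p0,R0=P; c=(p0.copy(),R0.copy())
    for r,t in rows:
        pt=p0+R0@np.array(t)/1000; Rt=R0@Ro.from_rotvec(r).as_matrix()
        dp=pt-c[0]; n=np.linalg.norm(dp); dr=Ro.from_matrix(Rt@c[1].T).as_rotvec(); m=np.linalg.norm(dr)
        f=min(1,.05/max(n,1e-9),.15/max(m,1e-9))
        tp=c[0]+dp*f; tR=Ro.from_rotvec(dr*f).as_matrix()@c[1]
        q2=solve(q,tp,tR,**k); s=np.max(np.abs(q2-q)/(V*.1)); q=q+(q2-q)/max(1,s)
        c=FK(q)
    return q,c
H1=[[([0,0,1.377],[-454,-573,0])]*12,
[([0,0,0],[-115,60,z]) for z in(30,45,60,60,60)],
[([0,0,0],[0,0,z]) for z in(31,62,62,62,62,62,62)],
[([0,0,0],[0,y,z]) for y,z in((5,-18),(12,-35),(20,-51),(29,-67),(40,-82),(52,-96),(65,-109),(79,-121),(94,-132),(110,-141),(127,-149),(142,-155))],
[([0,0,0],[0,0,z]) for z in(0,0,0,-35,-70,-70)],
[([0,0,.08],[-50,2,0]),([0,0,.15],[-100,5,0]),([0,0,.22],[-150,7,0]),([0,0,.3],[-200,9,20])]+[([.006,-.002,.301],[-259,11,z]) for z in(50,90,120,120,120)],
[([-.007,.003,0],[0,3,z]) for z in(15,30,54,54,54)],
[([0,0,0],[0,0,z]) for z in(30,60,79,79)],
[([0,0,0],[0,0,z]) for z in(-20,-45,-70,-100,-135,-135)],
[([0,0,0],[25,-40,0]),([-.05,.008,-.035],[50,-80,0]),([-.13,.02,-.09],[75,-121,0]),([-.21,.03,-.145],[115,-140,8]),([-.29,.045,-.2],[155,-158,16]),([-.37,.055,-.25],[195,-175,24]),([-.43,.065,-.296],[225,-188,32])]+[([-.43,.065,-.296],[242,-195,38])]*4,
[([0,0,0],[-1,-6,12])]+[([-.02,0,0],[-1,-6,23])]*3,
[([0,0,0],[0,0,-20]),([.1,0,0],[0,5,-45])]+[([.2,0,0],[0,10,-60])]*3,
[([.1,0,.15],[0,0,-20]),([.2,0,.3],[0,-5,-30]),([.2,0,.45],[30,-20,-40])]+[([.2,0,.5],[60,-20,-40])]*2,
[([0,-.1,-.15],[0,0,-20]),([0,-.2,-.3],[-40,0,-40]),([0,-.3,-.45],[-80,0,-40])]+[([0,-.3,-.5],[-100,0,-40])]*2]
E
python3 - <<'E'
from sim import *
q0=np.array([-1.407,.599,-.003,1.599,.002,.943,-.08])
for nm,k in [("minnorm",{}),("post.05",dict(post=.05,qn=q0)),("post.2",dict(post=.2,qn=q0)),("postmid",dict(post=.05,qn=(LO+HI)/2))]:
    q=q0.copy(); P=FK(q); print(nm)
    for i,r in enumerate(H1):
        q,P=call(q,P,r,**k)
        if i in(5,8,9,10,11,12,13): print(i,q.round(2),P[0].round(3))
print("seen 9: -.79 .38 .61 2.38 -1.04 .11 .72 | 10: -.767 .402 .593 2.367 -1.045 .107 .72 |11 -1.088 .475 1.153 2.199 -.708 .646 .48|12 -1.179 .535 1.254 2.064 -.662 1.001 -.125|13 -1.255 .428 1.253 2.078 -.189 1.019 .052")
E
```

```text
minnorm
5 [-0.11  0.65  0.44  1.63 -0.32  0.94  0.34] [ 0.706 -0.165  0.214]
8 [-0.11  0.65  0.44  1.63 -0.33  0.94  0.34] [ 0.709 -0.166  0.216]
9 [-0.52  0.34  0.29  2.32 -0.71  0.11  0.62] [0.551 0.096 0.211]
10 [-0.53  0.36  0.32  2.31 -0.92  0.11  0.85] [0.562 0.097 0.207]
11 [-0.94  0.38  0.9   2.15 -0.58  0.6   0.55] [0.547 0.094 0.266]
12 [-1.14  0.45  1.14  2.03 -0.57  0.97 -0.  ] [0.507 0.147 0.3  ]
13 [-1.24  0.39  1.2   2.05 -0.14  0.96  0.23] [0.477 0.049 0.334]
post.05
5 [-0.08  0.64  0.38  1.63 -0.28  0.93  0.3 ] [ 0.706 -0.165  0.214]
8 [-0.04  0.63  0.32  1.62 -0.24  0.92  0.26] [ 0.709 -0.165  0.216]
9 [-0.5   0.33  0.27  2.31 -0.56  0.11  0.48] [0.552 0.097 0.213]
10 [-0.52  0.35  0.3   2.3  -0.78  0.11  0.7 ] [0.563 0.098 0.21 ]
11 [-0.74  0.31  0.59  2.13 -0.33  0.55  0.28] [0.548 0.095 0.269]
12 [-0.85  0.31  0.64  2.01 -0.3   0.87 -0.34] [0.508 0.148 0.303]
13 [-0.86  0.23  0.59  2.02  0.13  0.99 -0.14] [0.478 0.051 0.337]
post.2
5 [-0.06  0.64  0.35  1.62 -0.25  0.93  0.28] [ 0.707 -0.163  0.214]
8 [-0.05  0.64  0.34  1.62 -0.25  0.93  0.27] [ 0.71  -0.163  0.
[... 334 characters left out ...]
336]
postmid
5 [ 0.41  0.65 -0.44  1.59  0.32  0.98 -0.23] [ 0.707 -0.165  0.214]
8 [ 0.46  0.67 -0.53  1.58  0.38  0.99 -0.28] [ 0.71  -0.165  0.216]
9 [ 0.07  0.42 -0.5   2.35  1.66  0.26 -1.75] [0.54  0.095 0.178]
10 [ 0.26  0.53 -0.79  2.37  1.8   0.45 -1.88] [0.545 0.095 0.155]
11 [ 0.3   0.42 -0.79  2.21  0.84  0.49 -0.93] [0.53  0.087 0.209]
12 [ 0.11  0.36 -0.64  2.1   0.32  0.68 -1.03] [0.489 0.14  0.241]
13 [ 0.02  0.27 -0.51  2.13  0.49  0.9  -0.62] [0.457 0.043 0.274]
seen 9: -.79 .38 .61 2.38 -1.04 .11 .72 | 10: -.767 .402 .593 2.367 -1.045 .107 .72 |11 -1.088 .475 1.153 2.199 -.708 .646 .48|12 -1.179 .535 1.254 2.064 -.662 1.001 -.125|13 -1.255 .428 1.253 2.078 -.189 1.019 .052
```

```bash
cat > plan.py <<'E'
from sim import *
import h, sys
def goto(q,p,R,n=40):
    for _ in range(n):
        c=FK(q); dp=p-c[0]; dr=Ro.from_matrix(R@c[1].T).as_rotvec(); a,b=np.linalg.norm(dp),np.linalg.norm(dr)
        if a<.001 and b<.01: break
        f=min(1,.05/max(a,1e-9),.15/max(b,1e-9))
        q2=solve(q,c[0]+dp*f,Ro.from_rotvec(dr*f).as_matrix()@c[1],it=2); s=np.max(np.abs(q2-q)/(V*.1)); q=q+(q2-q)/max(1,s)
    return q,a,b
Rz=lambda a:Ro.from_euler('z',a).as_matrix()
def wp(r,az,z,psi): return np.array([r*np.cos(az),r*np.sin(az),z]),h.down(az)@Rz(psi)
def run(q,seq,psif,v=0):
    for s in seq: q,a,b=goto(q,*wp(*s)); v and print(s,q.round(2),round(a,3),round(b,3))
    for d in (.1,.05,0,-.01): 
        q,a,b=goto(q,h.tcp(d),h.tilt(h.A)@Rz(psif)); v and print(d,q.round(2),round(a,3),round(b,3))
    return q,a,b,np.min(np.minimum(q-LO,HI-q))
E
cat > s1.py <<'E'
from plan import *
qc=np.array(D2[-2][0]); rng=np.random.default_rng(int(sys.argv[1])); import time; t0=time.time(); out=[]
while time.time()-t0<200:
    n=rng.integers(0,3); seq=[(.6,rng.choice([-.6,-.2,.2,.6,1.0]),.36,rng.choice([-2.,-1.3,-.6,0,.6,1.3,2.])) for _ in range(n)]
    pf=rng.choice([-2.4,-1.57,-.8,0,.8,1.57,2.4])
    q,a,b,m=run(qc,seq,pf); out.append((a*10+b,seq,pf,q,m))
out.sort(key=lambda o:o[0]-o[4]); print(len(out))
for o in out[:4]: print(round(o[0],3),round(o[4],2),[tuple(float(x) for x in s) for s in o[1]],o[2],o[3].round(2))
E
nproc; export OMP_NUM_THREADS=1; for i in 1 2 3 4; do python3 s1.py $i & done; wait
```

```text
4
303
0.0 0.19 [(0.6, 0.6, 0.36, -0.6), (0.6, -0.6, 0.36, 2.0)] 2.4 [ 0.39  0.73 -1.05  2.37  1.75  0.81  1.84]
0.0 0.19 [(0.6, 0.6, 0.36, -1.3), (0.6, 0.6, 0.36, 2.0)] 2.4 [ 0.36  0.71 -0.99  2.37  1.76  0.76  1.82]
0.0 0.18 [(0.6, 0.2, 0.36, -2.0), (0.6, 0.6, 0.36, 2.0)] 2.4 [ 0.31  0.67 -0.91  2.38  1.79  0.7   1.79]
0.0 0.18 [(0.6, 0.6, 0.36, -2.0), (0.6, -0.2, 0.36, 2.0)] -1.57 [ 0.19  0.61 -0.72  2.38  1.85  0.58 -0.6 ]
291
0.0 0.18 [(0.6, -0.6, 0.36, -2.0), (0.6, 0.2, 0.36, 2.0)] -2.4 [ 0.28  0.65 -0.86  2.38  1.8   0.67  0.29]
0.0 0.17 [(0.6, 1.0, 0.36, -1.3)] 1.57 [ 0.03  0.56 -0.49  2.39  1.97  0.45  2.41]
0.0 0.17 [(0.6, 1.0, 0.36, -0.6)] 1.57 [ 0.03  0.56 -0.48  2.39  1.98  0.44  2.4 ]
0.0 0.17 [(0.6, 1.0, 0.36, -1.3), (0.6, -0.6, 0.36, 2.0)] 1.57 [ 0.02  0.55 -0.46  2.39  1.99  0.43  2.39]
309
0.0 0.18 [(0.6, 1.0, 0.36, -2.0), (0.6, 0.6, 0.36, 2.0)] -2.4 [ 0.27  0.65 -0.84  2.38  1.81  0.65  0.28]
0.0 0.18 [(0.6, 1.0, 0.36, -2.0), (0.6, -0.2, 0.36, 0.6)] -2.4 [ 0.26  0.64 -0.82  2.38  1.81  0.64  0.27]
0.0 0.18 [(0.6, 0.2, 0.36, -2.0), (0.6, 0.2, 0.36, 2.0)] -2.4 [ 0.25  0.64 -0.81  2.38  1.82  0.63  0.27]
0.0 0.17 [(0.6, 0.6, 0.36, 0.0), (0.6, -0.6, 0.36, 2.0)] -1.57 [ 0.14  0.59 -0.64  2.39  1.89  0.53 -0.64]
278
0.0 0.18 [(0.6, -0.6, 0.36, -2.0), (0.6, -0.6, 0.36, 1.3)] 2.4 [ 0.26  0.64 -0.83  2.38  1.81  0.65  1.76]
0.0 0.17 [(0.6, 0.6, 0.36, -2.0), (0.6, 0.6, 0.36, -1.3)] 1.57 [ 0.02  0.56 -0.47  2.39  1.98  0.44  2.4 ]
0.0 0.17 [(0.6, 0.2, 0.36, -2.0), (0.6, -0.6, 0.36, 2.0)] 1.57 [ 0.01  0.55 -0.46  2.39  1.99  0.43  2.39]
0.0 0.17 [(0.6, 0.6, 0.36, 0.0), (0.6, 0.6, 0.36, -1.3)] 1.57 [ 0.    0.55 -0.44  2.39  2.    0.42  2.38]
```

```bash
python3 - <<'E'
from plan import *
qc=np.array(D2[-2][0])
for seq,pf in [([(.6,.6,.36,0),(.6,.6,.36,1.3),(.6,.6,.36,2.)],-2.4),([(.6,.6,.36,0),(.6,.6,.36,2.)],-1.57),([(.6,.6,.36,-1.3),(.6,.6,.36,0),(.6,.6,.36,2.)],2.4),([(.6,.6,.36,0),(.6,.6,.36,1.5)],1.57),([(.6,.6,.36,0),(.6,.6,.36,2.)],2.4)]:
    print(pf); run(qc,seq,pf,1)
E
```

```text
-2.4
(0.6, 0.6, 0.36, 0) [-1.3   0.43  0.91  1.77 -0.38  1.12  0.33] 0.0 0.0
(0.6, 0.6, 0.36, 1.3) [-1.45  0.59  1.27  1.78 -0.6   1.23 -0.72] 0.0 0.0
(0.6, 0.6, 0.36, 2.0) [-1.45  0.59  1.27  1.78 -0.6   1.23 -1.41] 0.0 0.0
0.1 [-0.86  0.22  1.24  2.45 -1.03  0.42 -2.6 ] 0.18 0.083
0.05 [-0.85  0.25  1.24  2.43 -1.03  0.44 -2.6 ] 0.202 0.088
0 [-0.88  0.28  1.29  2.42 -1.03  0.48 -2.6 ] 0.231 0.093
-0.01 [-0.8   0.27  1.2   2.41 -1.03  0.46 -2.6 ] 0.237 0.098
-1.57
(0.6, 0.6, 0.36, 0) [-1.3   0.43  0.91  1.77 -0.38  1.12  0.33] 0.0 0.0
(0.6, 0.6, 0.36, 2.0) [-1.45  0.6   1.28  1.78 -0.61  1.24 -1.4 ] 0.0 0.0
0.1 [-0.51  0.27  0.19  2.42  1.17  0.12  0.04] 0.001 0.001
0.05 [-0.24  0.39 -0.13  2.42  1.88  0.22 -0.67] 0.0 0.0
0 [-0.11  0.51 -0.29  2.4   2.09  0.34 -0.86] 0.001 0.001
-0.01 [-0.09  0.54 -0.31  2.4   2.11  0.36 -0.88] 0.0 0.0
2.4
(0.6, 0.6, 0.36, -1.3) [-1.09  0.36  0.55  1.76 -0.21  1.08  1.43] 0.0 0.003
(0.6, 0.6, 0.36, 0) [-1.3   0.43  0.91  1.77 -0.38  1.12  0.33] 0.0 0.0
(0.6, 0.6, 0.36, 2.0) [-1.45  0.6   1.28  1.78 -0.61  1.24 -1.41] 0.0 0.0
0.1 [-1.14  0.36  1.07 
[... 298 characters left out ...]
, 0.6, 0.36, 1.5) [-1.45  0.59  1.27  1.78 -0.6   1.23 -0.91] 0.0 0.0
0.1 [-1.26  0.39  1.26  2.35 -0.92  0.38 -0.9 ] 0.054 0.027
0.05 [-1.02  0.4   0.94  2.32 -0.94  0.28 -0.93] 0.068 0.036
0 [-0.89  0.46  0.81  2.26 -0.94  0.28 -0.94] 0.096 0.054
-0.01 [-0.87  0.47  0.79  2.25 -0.94  0.28 -0.94] 0.101 0.058
2.4
(0.6, 0.6, 0.36, 0) [-1.3   0.43  0.91  1.77 -0.38  1.12  0.33] 0.0 0.0
(0.6, 0.6, 0.36, 2.0) [-1.45  0.6   1.28  1.78 -0.61  1.24 -1.4 ] 0.0 0.0
0.1 [-1.13  0.36  1.05  2.39 -0.98  0.26 -1.7 ] 0.032 0.016
0.05 [-0.99  0.4   0.91  2.33 -0.98  0.26 -1.71] 0.062 0.033
0 [-0.87  0.46  0.78  2.27 -0.98  0.26 -1.73] 0.09 0.051
-0.01 [-0.85  0.47  0.76  2.26 -0.98  0.26 -1.73] 0.095 0.054
```

```bash
cat > s2.py <<'E'
from plan import *
qc=np.array(D2[-2][0])
for seq in [[(.6,.6,.36,-1.3)],[(.6,.6,.36,-2.)],[(.6,.6,.36,-1.3),(.6,.6,.36,-2.2)],[(.6,.6,.36,-1.3),(.6,.6,.36,-2.2),(.6,.6,.36,-3.)]]:
  for pf in (-1.2,-1.57,-2,-2.6,-3.1):
    q,a,b,m=run(qc,seq,pf); print(seq,pf,q.round(2),round(a,3),round(b,3),round(m,2))
E
python3 s2.py
```

```text
[(0.6, 0.6, 0.36, -1.3)] -1.2 [-0.73  0.42  0.57  2.23 -0.5   0.21  1.38] 0.103 0.059 0.1
[(0.6, 0.6, 0.36, -1.3)] -1.57 [-0.72  0.4   0.56  2.21 -0.36  0.25  1.62] 0.116 0.067 0.14
[(0.6, 0.6, 0.36, -1.3)] -2 [-0.09  0.54 -0.31  2.4   2.11  0.36 -0.45] 0.0 0.0 0.16
[(0.6, 0.6, 0.36, -1.3)] -2.6 [-0.09  0.54 -0.31  2.4   2.11  0.36  0.15] 0.0 0.0 0.16
[(0.6, 0.6, 0.36, -1.3)] -3.1 [-0.09  0.53 -0.3   2.4   2.11  0.36  0.65] 0.0 0.0 0.16
[(0.6, 0.6, 0.36, -2.0)] -1.2 [-0.68  0.44  0.51  2.27 -0.65  0.14  1.52] 0.084 0.048 0.03
[(0.6, 0.6, 0.36, -2.0)] -1.57 [-0.67  0.44  0.51  2.27 -0.73  0.13  1.99] 0.08 0.046 0.02
[(0.6, 0.6, 0.36, -2.0)] -2 [-0.72  0.39  0.54  2.21 -0.33  0.25  2.01] 0.115 0.066 0.14
[(0.6, 0.6, 0.36, -2.0)] -2.6 [-0.09  0.54 -0.31  2.4   2.11  0.37  0.16] 0.0 0.0 0.16
[(0.6, 0.6, 0.36, -2.0)] -3.1 [-0.09  0.54 -0.31  2.4   2.11  0.36  0.65] 0.0 0.0 0.16
[(0.6, 0.6, 0.36, -1.3), (0.6, 0.6, 0.36, -2.2)] -1.2 [-0.69  0.43  0.52  2.26 -0.64  0.15  1.52] 0.085 0.049 0.04
[(0.6, 0.6, 0.36, -1.3), (0.6, 0.6, 0.36, -2.2)] -1.57 [-0.68  0.44  0.52  2.27 -0.72  0.14  1.98] 
[... 321 characters left out ...]
  0.36  0.65] 0.0 0.0 0.16
[(0.6, 0.6, 0.36, -1.3), (0.6, 0.6, 0.36, -2.2), (0.6, 0.6, 0.36, -3.0)] -1.2 [-0.09  0.53 -0.3   2.4   2.11  0.36 -1.25] 0.0 0.0 0.16
[(0.6, 0.6, 0.36, -1.3), (0.6, 0.6, 0.36, -2.2), (0.6, 0.6, 0.36, -3.0)] -1.57 [-0.09  0.54 -0.31  2.4   2.11  0.36 -0.88] 0.0 0.0 0.16
[(0.6, 0.6, 0.36, -1.3), (0.6, 0.6, 0.36, -2.2), (0.6, 0.6, 0.36, -3.0)] -2 [-0.09  0.53 -0.3   2.4   2.11  0.36 -0.45] 0.0 0.0 0.16
[(0.6, 0.6, 0.36, -1.3), (0.6, 0.6, 0.36, -2.2), (0.6, 0.6, 0.36, -3.0)] -2.6 [-0.08  0.54 -0.32  2.4   2.1   0.37  0.16] 0.0 0.0 0.16
[(0.6, 0.6, 0.36, -1.3), (0.6, 0.6, 0.36, -2.2), (0.6, 0.6, 0.36, -3.0)] -3.1 [-0.05  0.54 -0.37  2.4   2.06  0.39  0.71] 0.0 0.0 0.16
```

```bash
python3 - <<'E'
from plan import *
print(h.rel(*wp(.6,.6,.36,-1.3)))
p,R=wp(.6,.6,.36,-1.3); print(h.rel(h.tcp(.14),h.tilt(h.A)@Rz(-2.8),p,R))
E
```

```text
(array([-0.2883,  0.0968, -1.9292]), array([ 274.3,   35.7, -112.4]))
(array([ 0.3234, -0.3124, -0.8391]), array([  96.1, -251.7,  109.7]))
```

>>> apply_moves(commands=[[[-0.288,0.097,-1.929],[274,36,-112],0],[[-0.288,0.097,-1.929],[274,36,-112],0],[[-0.288,0.097,-1.929],[274,36,-112],0],[[-0.288,0.097,-1.929],[274,36,-112],0],[[-0.288,0.097,-1.929],[274,36,-112],0],[[-0.288,0.097,-1.929],[274,36,-112],0],[[-0.288,0.097,-1.929],[274,36,-112],0],[[-0.288,0.097,-1.929],[274,36,-112],0],[[-0.288,0.097,-1.929],[274,36,-112],0],[[-0.288,0.097,-1.929],[274,36,-112],0],[[-0.288,0.097,-1.929],[274,36,-112],0],[[-0.288,0.097,-1.929],[274,36,-112],0]])

```text
t: 12.9
ee_pos: [0.4981, 0.3401, 0.3598]
eef_rot: [-0.09, 0.996, -0.01, 0.006]
force: [0.1, -0.3, -2.6]
width: 0.0221
grip_force: 89.2
```

```bash
python3 rec.py; cat > nxt.py <<'E'
from plan import *
qc=np.array(h.monitor.read_state()["qpos"])
print("wp",h.rel(*wp(.6,.6,.36,-1.3)))
for pf in (-2.4,-2.6,-2.8,-3.1):
    q,a,b,m=run(qc,[],pf); print(pf,q.round(2),round(a,3),round(b,3),round(m,2), h.rel(h.tcp(.1),h.tilt(h.A)@Rz(pf)))
E
python3 nxt.py
```

```text
[-1.114, 0.366, 0.58, 1.756, -0.198, 1.081, 1.279]
wp (array([-0.0214,  0.0088, -0.1497]), array([ 3.1, -0.8, -0.3]))
-2.4 [-0.09  0.53 -0.31  2.4   2.1   0.36 -0.04] 0.0 0.0 0.16 (array([ 0.2001, -0.3786, -0.5898]), array([  45.6, -264.7,  150.7]))
-2.6 [-0.1   0.53 -0.3   2.4   2.11  0.36  0.15] 0.0 0.0 0.16 (array([ 0.2397, -0.3609, -0.7867]), array([  45.6, -264.7,  150.7]))
-2.8 [-0.1   0.53 -0.3   2.4   2.11  0.36  0.35] 0.0 0.0 0.16 (array([ 0.2787, -0.3402, -0.9834]), array([  45.6, -264.7,  150.7]))
-3.1 [-0.09  0.53 -0.31  2.4   2.1   0.36  0.66] 0.0 0.0 0.16 (array([ 0.336 , -0.3034, -1.2783]), array([  45.6, -264.7,  150.7]))
```

>>> apply_moves(commands=[[[0.279,-0.34,-0.983],[46,-265,120],0],[[0.279,-0.34,-0.983],[46,-265,120],0],[[0.279,-0.34,-0.983],[46,-265,120],0],[[0.279,-0.34,-0.983],[46,-265,120],0],[[0.279,-0.34,-0.983],[46,-265,120],0],[[0.279,-0.34,-0.983],[46,-265,140],0],[[0.279,-0.34,-0.983],[46,-265,150],0],[[0.279,-0.34,-0.983],[46,-265,150],0],[[0.279,-0.34,-0.983],[46,-265,150],0],[[0.279,-0.34,-0.983],[46,-265,150],0],[[0.279,-0.34,-0.983],[46,-265,150],0],[[0.279,-0.34,-0.983],[46,-265,150],0]])

```text
t: 14.1
ee_pos: [0.5009, 0.0669, 0.2158]
eef_rot: [-0.541, 0.813, -0.13, 0.173]
force: [0.7, -0.0, -2.0]
width: 0.0221
grip_force: 89.3
```

```bash
python3 rec.py; python3 - <<'E'
from plan import *
qc=np.array(h.monitor.read_state()["qpos"]); pf=-2.8
for d in (.1,.05): print(d,h.rel(h.tcp(d),h.tilt(h.A)@Rz(pf)))
print(run(qc,[],pf,1))
E
```

```text
[-0.538, 0.27, 0.229, 2.426, 1.142, 0.11, 1.297]
0.1 (array([-0.0018, -0.0044, -0.0059]), array([-2. ,  0.1,  2.2]))
0.05 (array([-0.0018, -0.0044, -0.0059]), array([-2.2,  0.2, 52.2]))
0.1 [-0.52  0.27  0.21  2.42  1.18  0.11  1.27] 0.0 0.0
0.05 [-0.24  0.39 -0.12  2.42  1.88  0.22  0.56] 0.0 0.0
0 [-0.11  0.51 -0.28  2.4   2.09  0.34  0.37] 0.001 0.001
-0.01 [-0.09  0.53 -0.3   2.4   2.11  0.36  0.35] 0.0 0.0
(array([-0.09472275,  0.53329066, -0.30230393,  2.39961744,  2.11156887,
        0.35926923,  0.35173295]), np.float64(2.394291274446883e-06), np.float64(1.5887137122936556e-06), np.float64(0.16038256204155887))
```

>>> apply_moves(commands=[[[-0.002,-0.004,-0.006],[-2,0,15],0],[[-0.002,-0.004,-0.006],[-2,0,30],0],[[-0.002,-0.004,-0.006],[-2,0,45],0],[[-0.002,-0.004,-0.006],[-2,0,58],0],[[-0.002,-0.004,-0.006],[-2,0,67],0],[[-0.002,-0.004,-0.006],[-2,0,67],0],[[-0.002,-0.004,-0.006],[-2,0,67],0]])

```text
t: 14.8
ee_pos: [0.5301, 0.0667, 0.1557]
eef_rot: [-0.544, 0.811, -0.13, 0.173]
force: [-0.2, -0.1, -2.1]
width: 0.0222
grip_force: 89.2
```

```bash
python3 rec.py; python3 - <<'E'
from plan import *
for d in (.035,.02,0): print(d,h.rel(h.tcp(d),h.tilt(h.A)@Rz(-2.8)))
S=h.Cam("side"); T=h.Cam("top")
a=cv2.resize(S.im[150:220,230:300],(560,560),interpolation=cv2.INTER_CUBIC) if 0 else None
import cv2
a=cv2.resize(S.im[155:215,225:285],(400,400),interpolation=cv2.INTER_CUBIC);b=cv2.resize(T.im[170:230,240:300],(400,400),interpolation=cv2.INTER_CUBIC)
cv2.imwrite("pics/p.png",np.hstack([a,b]))
s=h.monitor.read_state(); n=-Ro.from_quat(s["eef_rot"]).as_matrix()[:,2]; g=s["ee_pos"]-.0103*n
k=400/60
print("side flange,mouth,tip",(S.proj([g,g-.066*n,h.TIP])-[225,155])*k,"top",(T.proj([g,g-.066*n,h.TIP])-[240,170])*k)
E
```

```text
[-0.219, 0.422, -0.145, 2.414, 1.987, 0.242, 0.461]
0.035 (array([-0.0001, -0.002 ,  0.0011]), array([-0.5,  0.6,  0.3]))
0.02 (array([-0.0001, -0.002 ,  0.0011]), array([-0.5,  0.6, 15.3]))
0 (array([-0.0001, -0.002 ,  0.0011]), array([-0.6,  0.6, 35.3]))
side flange,mouth,tip [[188.34287868 135.70714184]
 [256.94055046 229.99082836]
 [276.22090469 260.33618371]] top [[166.24127778 349.464193  ]
 [179.14825888 290.99985858]
 [182.35352403 274.58100038]]
```

View pics/p.png

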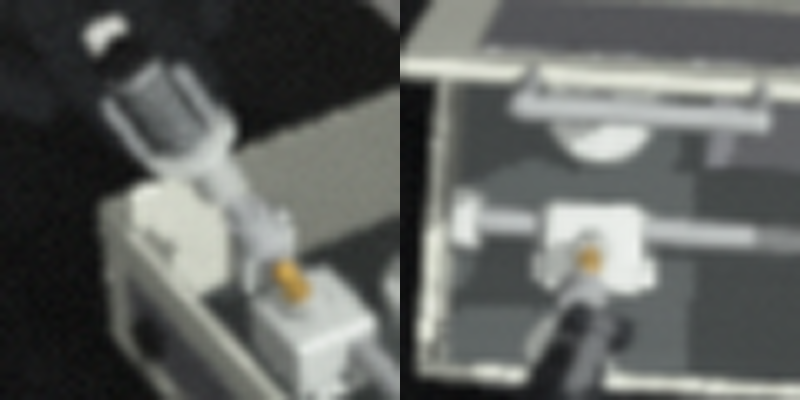

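The side view (left) shows the coupler mouth at about (268,250), just above the nipple tip at (282,265) and in line with its axis. The top view (right) shows coupler and nipple aligned near (588,275). I'll advance.

>>> apply_moves(commands=[[[0,-0.002,0],[-0.5,0.6,8],0],[[0,-0.002,0],[-0.5,0.6,16],0],[[0,-0.002,0],[-0.5,0.6,23],0],[[0,-0.002,0],[-0.5,0.6,28],0],[[0,-0.002,0],[-0.5,0.6,28],0],[[0,-0.002,0],[-0.5,0.6,28],0]], force=110)

```text
t: 15.5
ee_pos: [0.5418, 0.0671, 0.1302]
eef_rot: [-0.545, 0.81, -0.129, 0.174]
force: [0.3, 0.4, -1.2]
width: 0.0218
grip_force: 107.6
```

```bash
cat > st.py <<'E'
from plan import *
s=h.monitor.read_state(); R=Ro.from_quat(s["eef_rot"]).as_matrix()
print("d=",np.dot(s["ee_pos"]-h.TIP,h.N)-.0623,"F along n",np.dot(s["force"],h.N),"F tool",(R.T@s["force"]).round(1),"torque",np.round(s["torque"],2),"grip",s["grip_force"],s["width"])
for d in (0,-.005,-.010): print(d,h.rel(h.tcp(d),h.tilt(h.A)@Rz(-2.8)))
E
python3 st.py
```

```text
d= 0.007327852328180402 F along n -1.1949686562763913 F tool [-0.3  0.3  1.2] torque [-0.01  0.72 -0.  ] grip 107.63238430023193 0.021772183382958783
0 (array([-0.0009,  0.0007,  0.0029]), array([0.3, 0.1, 7.3]))
-0.005 (array([-0.0009,  0.0007,  0.0029]), array([ 0.3,  0.1, 12.3]))
-0.01 (array([-0.0009,  0.0007,  0.0029]), array([ 0.3,  0.1, 17.3]))
```

>>> apply_moves(commands=[[[0,0,0],[0.3,0,3],0],[[0,0,0],[0.3,0,6],0],[[0,0,0],[0.3,0,8],0],[[0,0,0],[0.3,0,8],0],[[0,0,0],[0.3,0,8],0]])

```text
t: 16.0
ee_pos: [0.5452, 0.0669, 0.1232]
eef_rot: [-0.545, 0.81, -0.129, 0.175]
force: [-1.0, 1.5, 2.8]
width: 0.0219
grip_force: 107.7
```

```bash
python3 st.py
```

```text
d= -0.000429125917403142 F along n 3.053143251821957 F tool [-1.5  0.3 -3.1] torque [-0.02  0.6   0.01] grip 107.65955686569214 0.02192132013429206
0 (array([-0.0015,  0.0013,  0.0031]), array([ 0.3,  0.3, -0.4]))
-0.005 (array([-0.0015,  0.0013,  0.0031]), array([0.3, 0.3, 4.6]))
-0.01 (array([-0.0015,  0.0013,  0.0031]), array([0.3, 0.3, 9.6]))
```

>>> apply_moves(commands=[[[0,0,0],[0.2,0.2,2],0],[[0,0,0],[0.2,0.2,4],0],[[0,0,0],[0.2,0.2,4],0]])

```text
t: 16.3
ee_pos: [0.5469, 0.0668, 0.1195]
eef_rot: [-0.545, 0.809, -0.13, 0.175]
force: [-2.6, -0.3, 5.1]
width: 0.0217
grip_force: 107.7
```

```bash
python3 st.py
```

```text
d= -0.004527463243054877 F along n 5.702921466290064 F tool [ 0.4 -0.  -5.7] torque [ 0.01  0.45 -0.  ] grip 107.67764568328857 0.021655285777589187
0 (array([-0.0019,  0.0016,  0.0033]), array([ 0.3,  0.2, -4.5]))
-0.005 (array([-0.0019,  0.0016,  0.0033]), array([0.3, 0.3, 0.5]))
-0.01 (array([-0.0019,  0.0016,  0.0033]), array([0.3, 0.3, 5.5]))
```

>>> apply_moves(commands=[[[0,0,0],[0,0,2],0],[[0,0,0],[0,0,4],0],[[0,0,0],[0,0,6],0],[[0,0,0],[0,0,6],0],[[0,0,0],[0,0,6],0]])

```text
t: 16.8
ee_pos: [0.5495, 0.0666, 0.1141]
eef_rot: [-0.545, 0.81, -0.13, 0.175]
force: [-2.8, -0.2, 6.3]
width: 0.0218
grip_force: 107.7
```

```bash
python3 st.py
```

```text
d= -0.010540354607681587 F along n 6.932193639064897 F tool [ 0.3 -0.2 -6.9] torque [ 0.02  0.38 -0.03] grip 107.68365383148193 0.02178303248112378
0 (array([-0.0019,  0.0014,  0.0031]), array([  0.2,   0.3, -10.5]))
-0.005 (array([-0.0019,  0.0014,  0.0031]), array([ 0.2,  0.3, -5.5]))
-0.01 (array([-0.0019,  0.0014,  0.0031]), array([ 0.2,  0.3, -0.5]))
```

>>> apply_moves(commands=[[[0,0,0],[0,0,1],0],[[0,0,0],[0,0,1],0],[[0,0,0],[0,0,1],0],[[0,0,0],[0,0,1],0]])

```text
t: 17.2
ee_pos: [0.5499, 0.0666, 0.1133]
eef_rot: [-0.545, 0.81, -0.13, 0.175]
force: [-4.4, 1.0, 6.9]
width: 0.022
grip_force: 107.7
```

```bash
python3 st.py; sed -n 1,0p st.py; python3 - <<'E'
from plan import *
import cv2
S=h.Cam("side"); s=h.monitor.read_state(); R=Ro.from_quat(s["eef_rot"]).as_matrix(); print("F",np.dot(s["force"],h.N))
T=h.Cam("top"); s=h.monitor.read_state(); print("F",np.dot(s["force"],h.N))
a=cv2.resize(S.im[155:215,225:285],(400,400),interpolation=cv2.INTER_CUBIC);b=cv2.resize(S.im[120:240,200:320],(400,400),interpolation=cv2.INTER_CUBIC)
cv2.imwrite("pics/q.png",np.hstack([a,b]))
E
```

```text
d= -0.011432779089180799 F along n 8.10135431927592 F tool [-0.4  1.3 -8.1] torque [-0.04  0.39  0.01] grip 107.68468379974365 0.02197346872657977
0 (array([-0.002 ,  0.0015,  0.0032]), array([  0.2,   0.3, -11.4]))
-0.005 (array([-0.002 ,  0.0015,  0.0032]), array([ 0.2,  0.3, -6.4]))
-0.01 (array([-0.002 ,  0.0015,  0.0032]), array([ 0.2,  0.3, -1.4]))
from plan import *
F 7.82988472447453
F 7.753323876667921
```

View pics/q.png

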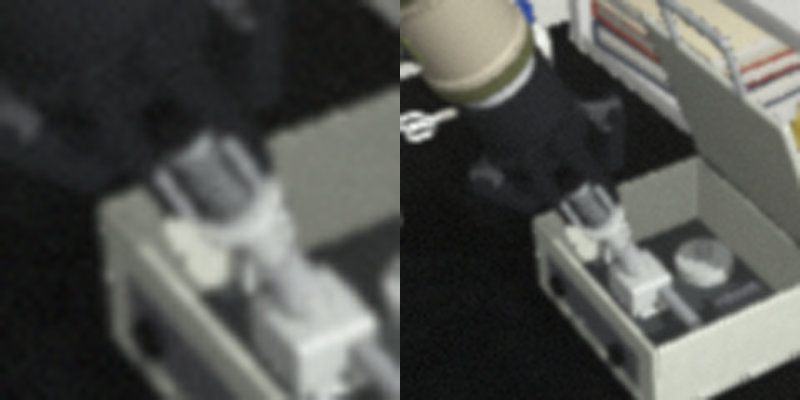

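The coupler is seated with the nipple hidden inside it, and the gun is clear of case and cover. Net push is about 9 N on the plateau past the snap, with roughly 10 mm of stroke.

```bash
python3 -c "
from rig import order; print(order.sign_off())"
```

```text
the job is handed in; nothing more can be done
None
```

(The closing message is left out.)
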